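# Lay out the banchan serving board

### The arm

A 6-joint arm with a two-finger parallel gripper is mounted at the origin on the work surface. World frame = base frame: x ahead of the robot, y to its left, z up, the work surface at z = 0. Lengths are in mm, angles in rad, forces in N, time in s.
With the tool pointing down it reaches from about 275 to 750 mm from the base axis. Payload 10.2 kg.
Tool frame: the origin (TCP) lies midway between the tips of the shut fingers; the grasp point (between the pads) lies 19 mm behind it; z points along the fingers, y is the line along which they close (so a half turn about z gives the same grasp; the last joint's range is limited). The gripper opens to 85 mm and grips with 20 to 120 N. Pads are 22 mm wide; open, the fingers measure 114 mm over their backs; the gripper's body (76 mm by 85 mm) begins 54 mm behind the grasp point. The pads swing forward as they close: fully open they stand 13 mm farther back than shut.
Start: joints at [-0.223, 0.313, 1.498, -0, 1.331, -0.223], TCP at [525.006, -0.013, 231.294] pointing down, gripper open.
Joint ranges: [-2.94, 2.94], [-0.97, 2.17], [0.19, 2.56], [-1.23, 4.37], [0.02, 3.11], [-2.88, 2.88]. Speed limits (rad/s): [2.39, 2.39, 3.01, 3.14, 3.14, 3.14].

### API

Orientations are given as a unit quaternion [w, x, y, z].
In Python, from rig import ctrl gives the robot as it stands.
- The arm moves only by the tool send_rows, never from a script. Its argument "targets" is a list of rows, each a list of 7 numbers: the closure, from -1 (fully open) to 1 (shut), so that 0 is half open, then the shift along the tool's x, y, z in m, then the turn, a rotation vector about the tool's x, y, z in rad. In form: [[claw, dx, dy, dz, ax, ay, az], ...]. A call has exactly 10 rows; each row shifts and turns the commanded pose from where the row before left it, along the tool's axes as they then stand; what a row does not reach is not made up. A row lasts 1/8 s, in which the tool goes at most 62.5 mm and 10.7 degrees, less where a joint would pass 70% of its speed; a pose out of reach is approached as far as the arm can. A call with a gripper value outside its range is refused whole. The fingers move at their own pace and stop on an object; "squeeze" is the grip in N (left out, the last holds). Time passes only in rows, so rows that do not move let the fingers close, or fill a call up. It gives the time, the measured TCP pose, the force, the opening and the grip force at its end, in the units of the state.
- ctrl.sense(): the state, without advancing time (a new reading comes with each control period).
- ctrl.capture(name): name is "scene" or "side" or "wrist"; returns a dict with "img" (384x512x3 uint8, red, green, blue), "camera_matrix" (3x3 intrinsics, pixels), "R" (3x3) and "t" (3): a world point X has camera coordinates R X + t. Camera axes: x right, y down, z forward; pixel columns grow to the right and rows downward; lengths in mm; the calibration is good to about 2 mm. A picture is of the moment at which its call begins. There is no depth.
- ctrl.finish_job(): hands the job in; it is judged then, once.
Trained networks look in a picture, given as the dict that the camera call returned (one of the last four; its "shot" number tells which), for a name from the list of things; names that differ only in an ending like _2 or _b are one class to them, and where a whole thing is asked for, a point or a joint stands for the part that bears it (a point fixed in the world has none). Each returns a list of dicts, best first, with "score" (0 to 1); they miss things now and then, are a little off and sometimes report something else, mostly with a low value. They report only what shows in the picture. A call takes as long as a camera call. They do not tell look-alikes from the thing itself.
- ctrl.boxes_of(query, picture): "extent" ([left, top, width, height] in pixels, round what is visible of it).
- ctrl.landmark_of(query, picture): "point" ([column, row] in pixels: a listed point, or the origin of a listed thing).
The state is a dict: "time_s": time; "joints": joint angles; "dq": joint speeds; "tau": joint torques, N m; "eef_pos": TCP position; "ee_rot": TCP orientation; "force": force on the tool from outside, world axes, zero at the start; "wrist_torque": the same for the moment, N m; "grip_width": opening from 0.0 (shut) to 1.0 (fully open); "grip_force": force on a finger pad.
Only numpy, scipy, OpenCV 4.12 (cv2) and the standard library are available. Lean on these libraries where they do the work, as an engineer would, in place of code of your own. Each camera call takes 0.05 s, during which the arm holds its last target. There are 200 camera calls.

### The job

Lay out the grey board around the large lidded glass dish that already stands on it, everything square to that dish and left and behind as the robot sees it: put the long dish to its left, level with it and pointing front to back, with a 12 cm gap between the two, and lay the bamboo spoon rest in the middle of that gap, also pointing front to back; put the tall square dish straight behind the large dish with a 3 cm gap. Stack the small oblong dish centred on top of the long dish, pointing the same way. Keep the glass upright, set it down rather than dropping it, and leave the large dish, saucer, spoon, lid stack and cup where they are.

Things in the scene. Friction and masses are not known exactly. Their poses are not given: they have to be found in the camera images.
- board: Grey melamine board, fixed, 260 (x) by 340 (y) by 15 mm thick, lying on the worktop. Origin: centre of the underside; x points away from the robot, y to the left (turned by up to 0.2 rad).
- large_dish: The large dish, on the board's right-hand part, not to be moved: clear glass dish with a white snap lid (grey middle panel) flush with its sides (flat sides and flat top, clips lie flat); 85 mm deep (x) by 115 mm wide (y) by 50 mm high. Origin: centre of the underside, z up. Its x points backwards (away from the robot), its y to the left; the whole layout is square to these axes.
- long_dish: The long dish: clear glass dish with a white snap lid (grey middle panel) flush with its sides (flat sides and flat top, clips lie flat); 120 mm long (x) by 62 mm wide (y) by 40 mm high, about 0.4 kg, starts on the worktop beside the board. Origin: centre of the underside, z up. Grip it across its 62 mm width.
- small_dish: The small oblong dish: clear glass dish with a white snap lid (grey middle panel) flush with its sides (flat sides and flat top, clips lie flat); 78 mm long (x) by 56 mm wide (y) by 40 mm high, about 0.2 kg, starts on the worktop beside the board. Origin: centre of the underside, z up. Grip it across its 56 mm width.
- deep_dish: The tall square dish: clear glass dish with a white snap lid (grey middle panel) flush with its sides (flat sides and flat top, clips lie flat); 62 by 62 mm (x, y) by 75 mm high, about 0.4 kg, starts on the worktop beside the board. Origin: centre of the underside, z up.
- spoon_rest: Bamboo spoon rest: open trough 110 mm long (x) by 42 mm wide (y) by 22 mm high, walls 6 mm, floor 7 mm thick, a notch in the end wall at -x, about 0.08 kg, starts on the worktop beside the board. Origin: centre of the underside, z up. Grip it across its 42 mm width. Either end may point forward.
- saucer: Bystander: white ceramic saucer, 56 mm across, 14 mm high, standing on the back left part of the board. Origin: centre of the underside, z up.
- spoon: Bystander: steel spoon, 190 mm long (x), lying front to back on the worktop, to the right of the board, short of the cup. Origin: underside, middle of its length.
- lid_stack: Bystander: stack of three round hard silicone lids, dark, 90 mm across, 38 mm high with its knob, far left on the worktop. Origin: centre of the underside, z up.
- cup: Bystander: open steel cup, 70 mm across, 75 mm high, far right on the worktop. Origin: centre of the underside, z up.
There are look-alikes about, which are no part of the job. What is shaped like the small_dish but red is not meant. Of the things that look like the spoon_rest, the smaller one is meant.

How it is judged (in metres and radians):
At the end, for the whole second after the job is handed in: From the large dish: long dish 120 mm gap left, spoon rest midway in that gap, tall dish 30 mm gap behind, each within 15 mm and 0.17 rad of square, on the board; small dish on the long dish, centres within 10 mm, 0.17 rad; all upright within 0.06 rad, released, at rest (x of long_dish in the frame of large_dish between -0.015 and 0.015 m and y of long_dish in the frame of large_dish between 0.1935 and 0.2235 m and z of long_dish in the frame of large_dish between -0.004 and 0.004 m and x of spoon_rest in the frame of large_dish between -0.015 and 0.015 m and y of spoon_rest in the frame of large_dish between 0.1025 and 0.1325 m and z of spoon_rest in the frame of large_dish between -0.004 and 0.004 m and x of deep_dish in the frame of large_dish between 0.0885 and 0.1185 m and y of deep_dish in the frame of large_dish between -0.015 and 0.015 m and z of deep_dish in the frame of large_dish between -0.004 and 0.004 m and angle between the x axis of each of long_dish, spoon_rest and the x axis of large_dish, either way round below 0.17 rad and (angle between the x axis of deep_dish and the x axis of large_dish, either way round below 0.17 rad or angle between the x axis of deep_dish and the y axis of large_dish, either way round below 0.17 rad) and horizontal distance between small_dish and long_dish below 0.01 m and z of small_dish in the frame of long_dish between 0.036 and 0.044 m and angle between the x axis of small_dish and the x axis of long_dish, either way round below 0.17 rad and angle between each of long_dish, small_dish, deep_dish, spoon_rest's own z axis and vertical below 0.06 rad and linear speed of each of long_dish, small_dish, deep_dish, spoon_rest below 0.02 m/s and angular speed of each of long_dish, small_dish, deep_dish, spoon_rest below 0.15 rad/s and contact force between the fingers and long_dish below 0.1 N and contact force between the fingers and small_dish below 0.1 N and contact force between the fingers and deep_dish below 0.1 N and contact force between the fingers and spoon_rest below 0.1 N); the robot touches nothing.
It fails at once if the large dish is shifted by more than 15 mm (distance of large_dish from where it was at the start of the episode above 0.015 m).
It fails at once if the saucer, the spoon, the lid stack or the cup is shifted by more than 20 mm (distance of any of saucer, spoon, lid_stack, cup from where it was at the start of the episode above 0.02 m).
It fails at once if a glass dish is tipped by more than about 35 degrees (angle between any of long_dish, small_dish, deep_dish, large_dish's own z axis and vertical above 0.6 rad).
It fails at once if a glass dish is dropped (falls free of the fingers faster than 0.6 m/s, about 2 cm) ((contact force between the fingers and long_dish below 0.1 N and linear speed of long_dish above 0.6 m/s) or (contact force between the fingers and small_dish below 0.1 N and linear speed of small_dish above 0.6 m/s) or (contact force between the fingers and deep_dish below 0.1 N and linear speed of deep_dish above 0.6 m/s)).
It also fails if it takes over 112 s, if anything falls off the work surface, if the arm or the gripper's body presses on something with over 40 N, if the wrist force passes 120 N, or if a joint passes its speed limit or range.

## Working session

There is one attempt and no reset: what is moved stays moved. The work goes in short steps, Python scripts to look and compute and a tool call to move; the robot and the scene stay as the last step left them, time stands still between calls to the robot, and variables do not carry over. Pictures are saved under pics/ and viewed, at most 14 in all, crops included, and the job is handed in when it is done.

Besides the shell and the picture viewer there is one more tool, called after "Emit:" by a JSON object that holds its "api" and its "payload". send_rows: Moves the arm, as the interface text tells. Its arguments: {"type":"object","properties":{"targets":{"type":"array"},"squeeze":{"type":"number"}},"required":["targets"]}

```bash
ls; mkdir -p pics; cat > h.py <<'E'
import numpy as np, cv2
from rig import ctrl
names=["board","large_dish","long_dish","small_dish","deep_dish","spoon_rest","saucer","spoon","lid_stack","cup"]
def px2w(p,c,z):
    K=np.array(c["camera_matrix"]);R=np.array(c["R"]);t=np.array(c["t"])
    d=R.T@np.linalg.solve(K,[p[0],p[1],1.]);o=-R.T@t
    return o+d*(z-o[2])/d[2]
def w2px(X,c):
    K=np.array(c["camera_matrix"]);v=K@(np.array(c["R"])@np.array(X,float)+np.array(c["t"]));return v[:2]/v[2]
def save(c,n,s=1.5): cv2.imwrite("pics/"+n,cv2.resize(c["img"][:,:,::-1],None,fx=s,fy=s,interpolation=cv2.INTER_CUBIC))
E
python3 - <<'E'
from h import *
for n in ["scene","side","wrist"]:
    c=ctrl.capture(n); save(c,n+"0.png")
    R=np.array(c["R"]);print(n,(-R.T@np.array(c["t"])).round(),R[2].round(2))
    if n!="side":
        for q in names:
            print(q,[(np.round(r["point"]).tolist(),round(r["score"],2),px2w(r["point"],c,0 if q in("board","long_dish","small_dish","deep_dish","spoon_rest","spoon","cup","lid_stack") else 15).round()[:2].tolist()) for r in ctrl.landmark_of(q,c)][:3])
s=ctrl.sense();print(s["time_s"],s["ee_rot"],s["eef_pos"])
E
```

```text
pics
scene [1841. -113. 1079.] [-0.81  0.05 -0.59]
board []
large_dish []
long_dish []
small_dish []
deep_dish []
spoon_rest []
saucer []
spoon []
lid_stack []
cup []
side [ 132. -866. 1057.] [ 0.24  0.62 -0.75]
wrist [525.  83. 374.] [ 0.   -0.32 -0.95]
board [([288.0, 140.0], 0.89, [560.0, 19.0])]
large_dish [([247.0, 218.0], 0.82, [513.0, -71.0])]
long_dish []
small_dish []
deep_dish [([198.0, 376.0], 0.59, [438.0, -332.0])]
spoon_rest [([300.0, 376.0], 0.96, [589.0, -332.0])]
saucer [([381.0, 94.0], 0.63, [655.0, 70.0])]
spoon []
lid_stack []
cup []
1.15 [1.48293323e-05 7.07102380e-01 7.07111182e-01 1.08810035e-06] [ 5.25014072e+02 -1.17479215e-02  2.31306975e+02]
```

View pics/scene0.png

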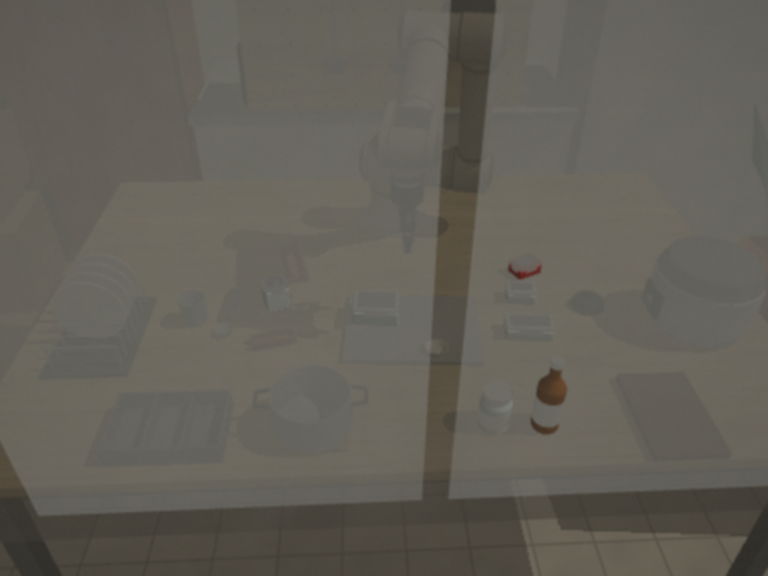

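View pics/side0.png

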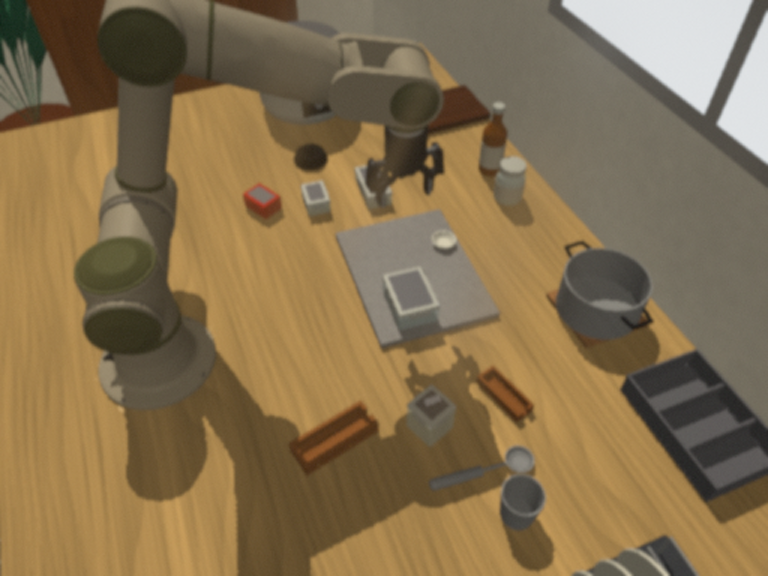

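View pics/wrist0.png

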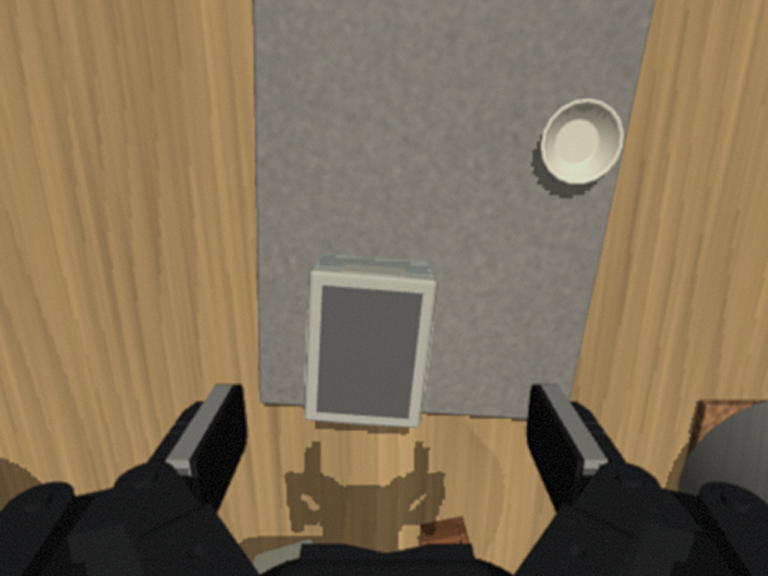

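```bash
python3 - <<'E'
from h import *
c=ctrl.capture("side")
for q in names:
    print(q,[(np.round(np.array(r["point"])*1.5).tolist(),round(r["score"],2),px2w(r["point"],c,15 if q in("large_dish","saucer") else 0).round()[:2].tolist()) for r in ctrl.landmark_of(q,c)][:3])
P={"rest small top corners":(22,[(490,370),(480,382),(520,418),(533,408)]),"rest big":(22,[(362,404),(378,432),(293,443),(308,470)]),
"deep top":(75,[(432,388),(455,408),(432,430),(410,412)]),"small top":(40,[(302,185),(325,181),(330,203),(308,210)]),"spoon":(3,[(430,485),(533,455)]),"large top":(65,[(386,275),(422,268),(438,304),(402,318)]),"long top":(40,[(355,168),(380,165),(393,205),(370,210)])}
for k,(z,l) in P.items(): print(k,[px2w(np.array(p)/1.5,c,z).round()[:2].tolist() for p in l])
E
```

```text
board [([412.0, 276.0], 0.76, [556.0, 17.0])]
large_dish [([408.0, 306.0], 0.88, [507.0, -70.0])]
long_dish []
small_dish [([259.0, 207.0], 0.72, [302.0, 366.0]), ([432.0, 422.0], 0.67, [441.0, -330.0]), ([312.0, 197.0], 0.59, [435.0, 352.0])]
deep_dish [([432.0, 423.0], 0.68, [441.0, -333.0])]
spoon_rest [([333.0, 437.0], 0.83, [264.0, -292.0]), ([509.0, 394.0], 0.82, [601.0, -331.0])]
saucer [([439.0, 242.0], 0.66, [648.0, 78.0])]
spoon [([484.0, 477.0], 0.92, [480.0, -461.0])]
lid_stack [([306.0, 154.0], 0.58, [473.0, 524.0])]
cup [([517.0, 514.0], 0.59, [499.0, -540.0])]
rest small top corners [[585.0, -281.0], [555.0, -298.0], [585.0, -393.0], [617.0, -384.0]]
rest big [[333.0, -259.0], [339.0, -324.0], [193.0, -287.0], [201.0, -346.0]]
deep top [[449.0, -306.0], [468.0, -358.0], [413.0, -382.0], [393.0, -336.0]]
small top [[414.0, 359.0], [471.0, 352.0], [455.0, 270.0], [400.0, 266.0]]
spoon [[387.0, -441.0], [577.0, -458.0]]
large top [[481.0, -15.0], [557.0, -26.0], [546.0, -127.0], [466.0, -133.0]]
long top [[556.0, 371.0], [618.0, 358.0], [589.0, 207.0], [533.0, 211.0]]
```

Emit:
{"api": "send_rows", "payload": {"targets": [[-1, -0.057, 0.01, 0, 0, 0, 0], [-1, -0.057, 0.01, 0, 0, 0, 0], [-1, -0.057, 0.01, 0, 0, 0, 0], [-1, -0.057, 0.01, 0, 0, 0, 0], [-1, -0.057, 0.01, 0.01, 0, 0, 0], [-1, -0.055, 0.01, 0.02, 0, 0, 0], [-1, 0, 0, 0.02, 0, 0, -0.15], [-1, 0, 0, 0, 0, 0, -0.15], [-1, 0, 0, 0, 0, 0, 0], [-1, 0, 0, 0, 0, 0, 0]]}}

```text
time_s: 2.95
eef_pos: [585.2, -339.9, 181.6]
ee_rot: [0.0, 0.595, 0.804, -0.0]
force: [0.4, -0.7, -0.6]
grip_width: 1.001
grip_force: 0.0
```

```bash
cat >> h.py <<'E'
from scipy.spatial.transform import Rotation as Ro
def tool():
    s=ctrl.sense();p=np.array(s["eef_pos"]);q=s["ee_rot"];R=Ro.from_quat([q[1],q[2],q[3],q[0]]).as_matrix()
    return s,p,R
def rel(target):  # world mm -> tool shift mm; yaw of tool y axis printed
    s,p,R=tool(); return (R.T@(np.array(target,float)-p)).round(1)
def st():
    s,p,R=tool();print("t",round(s["time_s"],2),"tcp",p.round(1),"ytool yaw deg",np.degrees(np.arctan2(R[1,1],R[0,1])).round(1),"tilt",R[2,2].round(4),"w",round(s["grip_width"],3),"gf",np.round(s["grip_force"],1),"F",np.round(s["force"],1))
def rectm(mask,c,z):
    "largest blobs of a mask -> min-area rects in world at height z"
    n,l,sta,ce=cv2.connectedComponentsWithStats(mask.astype(np.uint8));o=[]
    for i in range(1,n):
        if sta[i,4]<400: continue
        cs,_=cv2.findContours((l==i).astype(np.uint8),cv2.RETR_EXTERNAL,cv2.CHAIN_APPROX_NONE)
        pts=np.array([px2w(p[0],c,z)[:2] for p in cs[0]],np.float32)
        o.append((sta[i,:].tolist(),cv2.minAreaRect(pts)))
    return o
E
python3 - <<'E'
from h import *
st();c=ctrl.capture("wrist");save(c,"w1.png",1.3)
for q in ["spoon_rest"]: print([(r["point"],r["score"],px2w(r["point"],c,0).round()) for r in ctrl.landmark_of(q,c)])
hsv=cv2.cvtColor(c["img"],cv2.COLOR_RGB2HSV);print(hsv[::40,::50].tolist()[3:6])
E
```

```text
t 2.95 tcp [ 585.2 -339.9  181.6] ytool yaw deg 17.0 tilt -1.0 w 1.001 gf 0.0 F [ 0.4 -0.7 -0.6]
[([265.5, 159.1], 0.78, array([ 591., -330.,    0.]))]
[[[18, 114, 94], [23, 12, 88], [25, 27, 172], [18, 113, 154], [18, 112, 184], [12, 150, 124], [18, 116, 161], [17, 115, 169], [18, 114, 165], [18, 112, 166], [30, 16, 48]], [[17, 116, 88], [26, 27, 153], [26, 25, 171], [18, 115, 171], [18, 114, 174], [13, 149, 96], [17, 114, 175], [17, 114, 164], [17, 112, 155], [18, 116, 161], [30, 16, 47]], [[17, 119, 86], [17, 79, 74], [18, 117, 96], [18, 111, 172], [18, 116, 181], [13, 153, 113], [18, 116, 165], [17, 112, 152], [17, 115, 157], [17, 118, 106], [18, 115, 91]]]
```

View pics/w1.png

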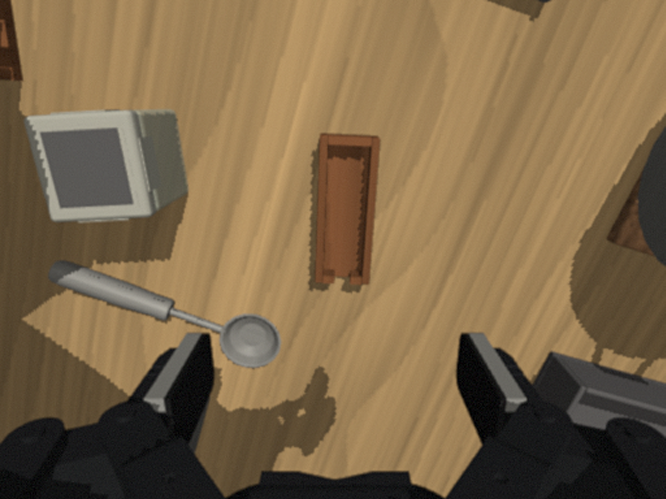

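```bash
cat >> h.py <<'E'
def quad(pts,c,z,s):
    w=np.array([px2w(np.array(p)/s,c,z)[:2] for p in pts]);r=cv2.minAreaRect(w.astype(np.float32))
    print("corners",w.round().tolist(),"mean",w.mean(0).round(1),"edges len",[np.linalg.norm(w[i]-w[i-3]).round(1) for i in range(4)],"edge deg",[np.degrees(np.arctan2(*(w[i-3]-w[i])[::-1])).round(1) for i in range(4)])
    return w
E
python3 - <<'E'
from h import *
c=ctrl.capture("wrist")
w=quad([(321,134),(380,137),(368,284),(315,283)],c,22,1.3)
quad([(27,117),(133,111),(152,216),(52,220)],c,75,1.3)
hsv=cv2.cvtColor(c["img"],cv2.COLOR_RGB2HSV)
m=(hsv[...,0]<=15)&(hsv[...,1]>132)
for a,r in rectm(m,c,22): print(a,np.round(r[0],1),np.round(r[1],1),r[2])
E
```

```text
corners [[558.0, -282.0], [597.0, -272.0], [624.0, -378.0], [585.0, -389.0]] mean [ 590.7 -330.2] edges len [np.float64(40.5), np.float64(109.5), np.float64(40.7), np.float64(110.7)] edge deg [np.float64(14.4), np.float64(-75.7), np.float64(-164.0), np.float64(104.2)]
corners [[399.0, -318.0], [455.0, -297.0], [475.0, -354.0], [418.0, -374.0]] mean [ 436.8 -335.6] edges len [np.float64(59.5), np.float64(59.9), np.float64(60.4), np.float64(59.1)] edge deg [np.float64(20.2), np.float64(-70.6), np.float64(-160.5), np.float64(108.5)]
[0, 0, 17, 62, 760] [ 351.5 -285.6] [13.2 47.7] 3.072110176086426
[242, 103, 51, 116, 4989] [ 590.1 -329.9] [ 41.9 110.5] 14.471969604492188
```

```bash
python3 -c "
from h import *
print(rel([590.3,-330,3]))"
```

```text
[  8.    7.8 178.6]
```

Emit:
{"api": "send_rows", "payload": {"squeeze": 30, "targets": [[-1, 0.008, 0.0078, 0.03, 0, 0, 0.04], [-1, 0, 0, 0.05, 0, 0, 0], [-1, 0, 0, 0.05, 0, 0, 0], [-1, 0, 0, 0.03, 0, 0, 0], [-1, 0, 0, 0.0186, 0, 0, 0], [1, 0, 0, 0, 0, 0, 0], [1, 0, 0, 0, 0, 0, 0], [1, 0, 0, 0, 0, 0, 0], [1, 0, 0, 0, 0, 0, 0], [1, 0, 0, 0, 0, 0, 0]]}}

```text
time_s: 4.35
eef_pos: [590.9, -330.6, 4.5]
ee_rot: [0.001, 0.609, 0.793, -0.0]
force: [0.2, 0.5, 6.2]
grip_width: 0.483
grip_force: 32.2
```

```bash
python3 -c "
from h import *
st()"
```

```text
t 4.35 tcp [ 590.9 -330.6    4.5] ytool yaw deg 14.9 tilt -1.0 w 0.483 gf 32.2 F [0.2 0.5 6.2]
```

Emit:
{"api": "send_rows", "payload": {"targets": [[1, 0, 0, -0.03, 0, 0, 0], [1, 0, 0, -0.04, 0, 0, 0], [1, 0, 0, -0.02, 0, 0, -0.164], [1, 0, 0, -0.02, 0, 0, -0.164], [1, 0, 0, -0.02, 0, 0, -0.164], [1, 0, 0, -0.02, 0, 0, -0.164], [1, 0, 0, -0.02, 0, 0, -0.164], [1, 0, 0, -0.02, 0, 0, -0.164], [1, 0, 0, -0.02, 0, 0, -0.164], [1, 0, 0, -0.02, 0, 0, -0.164]]}}

```text
time_s: 5.6
eef_pos: [589.9, -330.0, 233.6]
ee_rot: [0.0, -0.003, 1.0, -0.0]
force: [-0.3, -0.1, -0.6]
grip_width: 0.484
grip_force: 31.5
```

Emit:
{"api": "send_rows", "payload": {"targets": [[1, 0.01, 0.047, 0, 0, 0, 0], [1, 0.01, 0.047, 0, 0, 0, 0], [1, 0.01, 0.047, 0, 0, 0, 0], [1, 0.01, 0.047, 0, 0, 0, 0], [1, 0.01, 0.047, 0, 0, 0, 0], [1, 0.01, 0.047, 0, 0, 0, 0], [1, 0.01, 0.047, 0, 0, 0, 0], [1, 0.01, 0.047, 0, 0, 0, 0], [1, 0, 0, 0, 0, 0, 0], [1, 0, 0, 0, 0, 0, 0]]}}

```text
time_s: 6.85
eef_pos: [509.7, 45.4, 232.9]
ee_rot: [0.0, -0.001, 1.0, -0.0]
force: [-0.0, -0.3, -1.1]
grip_width: 0.482
grip_force: 31.4
```

```bash
python3 - <<'E'
from h import *
st();c=ctrl.capture("wrist");save(c,"w2.png",1.5)
print([(r["point"],r["score"],px2w(r["point"],c,15).round(1)) for r in ctrl.landmark_of("large_dish",c)])
E
```

```text
t 6.85 tcp [509.7  45.4 232.9] ytool yaw deg 90.1 tilt -1.0 w 0.482 gf 31.4 F [-0.  -0.3 -1.1]
[([153.9, 163.3], 0.71, array([515.8, -70.7,  15. ]))]
```

View pics/w2.png

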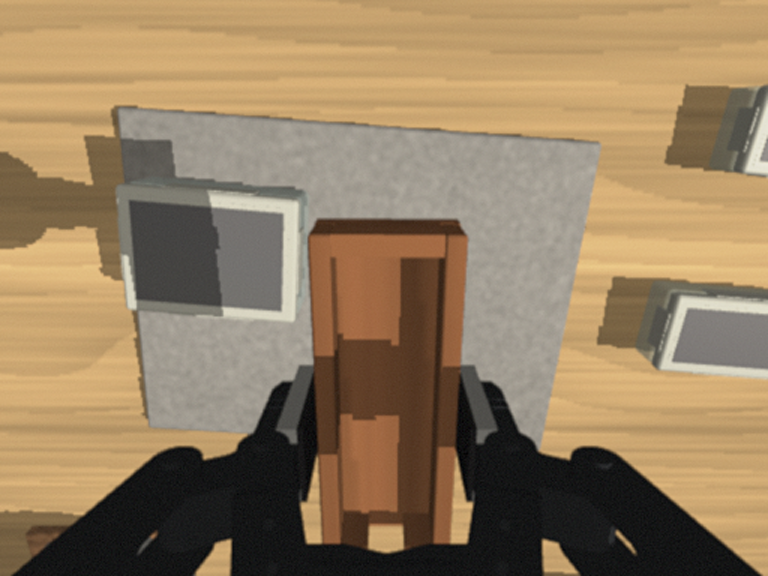

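```bash
python3 - <<'E'
import cv2
a=cv2.imread("pics/w2.png")[165:345,100:325];cv2.imwrite("pics/w2c.png",cv2.resize(a,None,fx=3,fy=3,interpolation=cv2.INTER_CUBIC))
E
```

```text
(no output)
```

View pics/w2c.png

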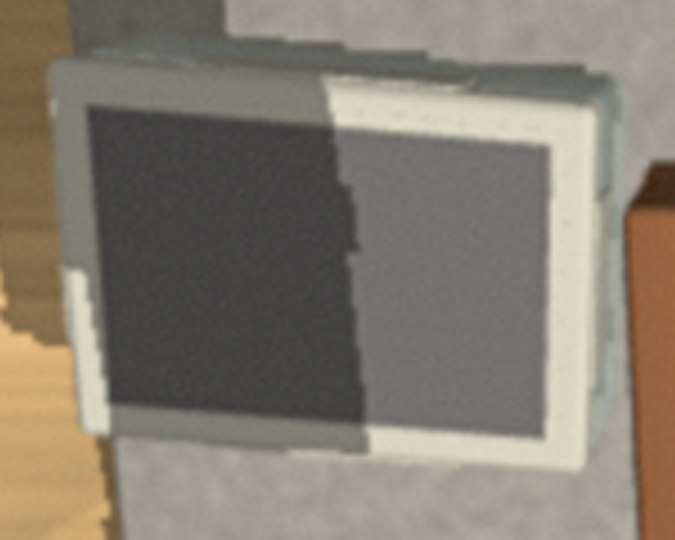

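```bash
python3 - <<'E'
from h import *
c=ctrl.capture("wrist")
T=lambda l:[(100+x/3,165+y/3) for x,y in l]
A=quad(T([(50,60),(597,107),(584,469),(80,432)]),c,65,1.5)
B=quad(T([(87,106),(551,146),(545,436),(107,402)]),c,65,1.5)
quad([(118,107),(600,142),(545,440),(150,426)],c,15,1.5)
yaw=np.radians(float(input()) if 0 else np.degrees(np.arctan2(*((A[1]-A[0]+A[2]-A[3]+B[1]-B[0]+B[2]-B[3])*[-1,1]))))
C=(A.mean(0)+B.mean(0))/2
M=np.array([[np.cos(yaw),-np.sin(yaw)],[np.sin(yaw),np.cos(yaw)]])
print("dish",C,"yaw deg",np.degrees(yaw))
for k,v in dict(long=(0,208.5),rest=(0,117.5),deep=(103.5,0)).items(): print(k,(C+M@v).round(1))
E
```

```text
corners [[465.0, -122.0], [475.0, -9.0], [557.0, -17.0], [548.0, -130.0]] mean [511.1 -69.5] edges len [np.float64(113.0), np.float64(82.1), np.float64(113.1), np.float64(82.8)] edge deg [np.float64(85.2), np.float64(-5.2), np.float64(-94.5), np.float64(174.7)]
corners [[475.0, -116.0], [483.0, -20.0], [549.0, -25.0], [541.0, -122.0]] mean [511.7 -70.8] edges len [np.float64(96.7), np.float64(65.8), np.float64(97.5), np.float64(66.1)] edge deg [np.float64(85.1), np.float64(-4.9), np.float64(-94.7), np.float64(174.4)]
corners [[419.0, -139.0], [441.0, 195.0], [688.0, 182.0], [674.0, -156.0]] mean [555.5  20.7] edges len [np.float64(334.6), np.float64(247.0), np.float64(338.7), np.float64(256.1)] edge deg [np.float64(86.1), np.float64(-2.9), np.float64(-92.3), np.float64(176.2)]
dish [511.35811552 -70.1872029 ] yaw deg -4.725362894715437
long [528.5 137.6]
rest [521.   46.9]
deep [614.5 -78.7]
```

```bash
python3 -c "
from h import *
print(rel([521,46.9,20]));st()"
```

```text
[-11.2   2.1 212.7]
t 7.0 tcp [509.9  44.9 232.7] ytool yaw deg 90.0 tilt -1.0 w 0.488 gf 31.4 F [-0.4 -0.2 -1.1]
```

Emit:
{"api": "send_rows", "payload": {"targets": [[1, -0.011, 0.002, 0.04, 0, 0, 0], [1, 0, 0, 0.04, 0, 0, 0.084], [1, 0, 0, 0.04, 0, 0, 0], [1, 0, 0, 0.04, 0, 0, 0], [1, 0, 0, 0.03, 0, 0, 0], [1, 0, 0, 0.015, 0, 0, 0], [1, 0, 0, 0.0077, 0, 0, 0], [-0.4, 0, 0, 0, 0, 0, 0], [-0.4, 0, 0, 0, 0, 0, 0], [-0.4, 0, 0, 0, 0, 0, 0]]}}

```text
time_s: 8.25
eef_pos: [521.1, 47.8, 20.7]
ee_rot: [0.001, 0.041, 0.999, -0.0]
force: [-0.5, 0.4, -0.4]
grip_width: 0.701
grip_force: 0.0
```

```bash
python3 -c "
from h import *
st()"
```

```text
t 8.25 tcp [521.1  47.8  20.7] ytool yaw deg 85.3 tilt -1.0 w 0.701 gf 0.0 F [-0.5  0.4 -0.4]
```

Emit:
{"api": "send_rows", "payload": {"targets": [[-0.4, 0, 0, -0.04, 0, 0, 0], [-0.8, 0, 0, -0.06, 0, 0, 0], [-1, 0, 0, -0.05, 0, 0, -0.145], [-1, 0, 0, -0.02, 0, 0, -0.145], [-1, 0, 0, 0, 0, 0, -0.141], [-1, 0.03, -0.0474, 0, 0, 0, 0], [-1, 0.03, -0.0474, 0, 0, 0, 0], [-1, 0.03, -0.0474, 0, 0, 0, 0], [-1, 0.03, -0.0474, 0, 0, 0, 0], [-1, 0.03, -0.0474, 0, 0, 0, 0]]}}

```text
time_s: 9.5
eef_pos: [459.9, -227.8, 190.6]
ee_rot: [0.0, -0.173, 0.985, -0.0]
force: [0.3, -0.2, 0.1]
grip_width: 0.995
grip_force: 0.0
```

```bash
python3 -c "
from h import *
st();print(rel([437,-336,25]))"
```

```text
t 9.5 tcp [ 459.9 -227.8  190.6] ytool yaw deg 110.0 tilt -1.0 w 0.995 gf 0.0 F [ 0.3 -0.2  0.1]
[ 58.6 -93.7 165.6]
```

Emit:
{"api": "send_rows", "payload": {"squeeze": 50, "targets": [[-1, 0.03, -0.047, 0, 0, 0, 0], [-1, 0.0286, -0.0467, 0, 0, 0, 0], [-1, 0, 0, 0.05, 0, 0, 0], [-1, 0, 0, 0.05, 0, 0, 0], [-1, 0, 0, 0.04, 0, 0, 0], [-1, 0, 0, 0.0256, 0, 0, 0], [1, 0, 0, 0, 0, 0, 0], [1, 0, 0, 0, 0, 0, 0], [1, 0, 0, 0, 0, 0, 0], [1, 0, 0, 0, 0, 0, 0]]}}

```text
time_s: 10.75
eef_pos: [437.6, -334.3, 25.2]
ee_rot: [0.0, -0.173, 0.985, -0.0]
force: [0.7, -0.2, 2.4]
grip_width: 0.72
grip_force: 57.3
```

```bash
python3 - <<'E'
from h import *
st();c=ctrl.capture("wrist");save(c,"w3.png",1.3)
E
```

```text
t 10.75 tcp [ 437.6 -334.3   25.2] ytool yaw deg 110.0 tilt -1.0 w 0.72 gf 57.3 F [ 0.7 -0.2  2.4]
```

View pics/w3.png

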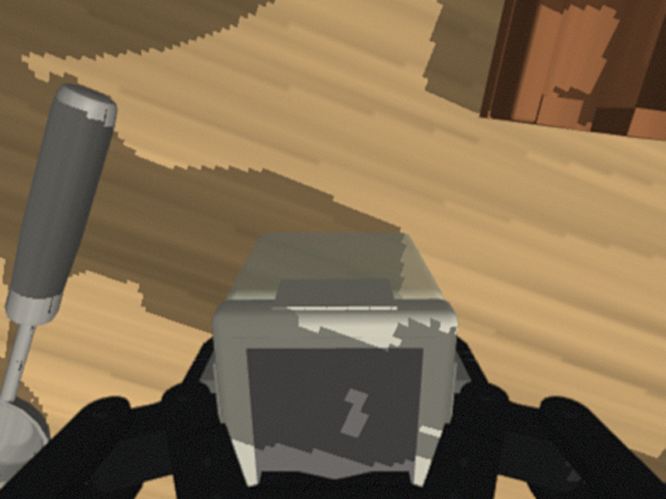

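```bash
python3 - <<'E'
from h import *
c=ctrl.capture("wrist");s,p,R=tool()
for q in [(220,318),(452,318),(340,312),(252,348),(422,348)]: print((R.T@(px2w(np.array(q)/1.3,c,75)-p)).round(1))
E
```

```text
[ 34.  -27.5 -49.8]
[ 34.1  28.6 -49.8]
[ 35.7   1.5 -49.8]
[ 25.7 -20.3 -49.8]
[ 25.8  21.9 -49.8]
```

Emit:
{"api": "send_rows", "payload": {"targets": [[1, 0, 0, -0.03, 0, 0, 0], [1, 0, 0, -0.05, 0, 0, 0], [1, 0, 0, -0.05, 0, 0, 0.144], [1, 0, 0, -0.02, 0, 0, 0.144], [1, 0, 0, 0, 0, 0, 0.143], [1, -0.02, 0.034, 0, 0, 0, 0], [1, -0.027, 0.047, 0, 0, 0, 0], [1, -0.027, 0.047, 0, 0, 0, 0], [1, -0.027, 0.047, 0, 0, 0, 0], [1, -0.027, 0.047, 0, 0, 0, 0]]}}

```text
time_s: 12.1
eef_pos: [584.0, -121.9, 174.1]
ee_rot: [-0.0, 0.041, 0.999, 0.0]
force: [0.4, 0.3, -3.4]
grip_width: 0.722
grip_force: 57.1
```

```bash
python3 -c "
from h import *
st();print(rel([616.5,-79,41]))"
```

```text
t 12.1 tcp [ 584.  -121.9  174.1] ytool yaw deg 85.3 tilt -1.0 w 0.722 gf 57.1 F [ 0.4  0.3 -3.4]
[-28.9  45.5 133.1]
```

Emit:
{"api": "send_rows", "payload": {"targets": [[1, -0.0145, 0.023, 0, 0, 0, 0], [1, -0.0145, 0.0225, 0.02, 0, 0, 0], [1, 0, 0, 0.04, 0, 0, 0], [1, 0, 0, 0.04, 0, 0, 0], [1, 0, 0, 0.02, 0, 0, 0], [1, 0, 0, 0.009, 0, 0, 0], [1, 0, 0, 0.0045, 0, 0, 0], [-1, 0, 0, 0, 0, 0, 0], [-1, 0, 0, 0, 0, 0, 0], [-1, 0, 0, -0.01, 0, 0, 0]]}}

```text
time_s: 13.35
eef_pos: [616.0, -80.6, 51.5]
ee_rot: [0.0, 0.041, 0.999, -0.0]
force: [0.6, -0.4, 0.8]
grip_width: 1.003
grip_force: 0.0
```

```bash
python3 -c "
from h import *
st()"
```

```text
t 13.35 tcp [616.  -80.6  51.5] ytool yaw deg 85.3 tilt -1.0 w 1.003 gf 0.0 F [ 0.6 -0.4  0.8]
```

Emit:
{"api": "send_rows", "payload": {"targets": [[-1, 0, 0, -0.05, 0, 0, 0], [-1, 0, 0, -0.06, 0, 0, 0], [-1, 0, 0, -0.05, 0, 0, 0], [-1, 0.012, 0.05, -0.02, 0, 0, 0], [-1, 0.012, 0.05, 0, 0, 0, 0], [-1, 0.012, 0.05, 0, 0, 0, 0], [-1, 0.012, 0.05, 0, 0, 0, 0], [-1, 0.012, 0.05, 0, 0, 0, 0], [-1, 0.012, 0.05, 0, 0, 0, 0], [-1, 0.012, 0.044, 0, 0, 0, 0]]}}

```text
time_s: 14.6
eef_pos: [560.2, 271.0, 232.2]
ee_rot: [0.001, 0.041, 0.999, 0.0]
force: [0.8, -0.1, -0.4]
grip_width: 1.0
grip_force: 0.0
```

Emit:
{"api": "send_rows", "payload": {"targets": [[-1, 0, 0, 0, 0, 0, 0.18], [-1, 0, 0, 0, 0, 0, 0.18], [-1, 0, 0, 0, 0, 0, 0.18], [-1, 0, 0, 0, 0, 0, 0.18], [-1, 0, 0, 0, 0, 0, 0.18], [-1, 0, 0, 0, 0, 0, 0.18], [-1, 0, 0, 0, 0, 0, 0.18], [-1, 0, 0, 0, 0, 0, 0.18], [-1, 0, 0, 0, 0, 0, 0.18], [-1, 0, 0, 0, 0, 0, 0]]}}

```text
time_s: 15.85
eef_pos: [560.7, 269.2, 231.9]
ee_rot: [0.0, 0.752, 0.66, 0.001]
force: [0.7, -0.7, -0.0]
grip_width: 1.0
grip_force: 0.0
```

```bash
python3 - <<'E'
from h import *
st();c=ctrl.capture("wrist");save(c,"w4.png",1.5)
E
```

```text
t 15.85 tcp [560.7 269.2 231.9] ytool yaw deg -7.5 tilt -1.0 w 1.0 gf 0.0 F [ 0.7 -0.7 -0. ]
```

View pics/w4.png

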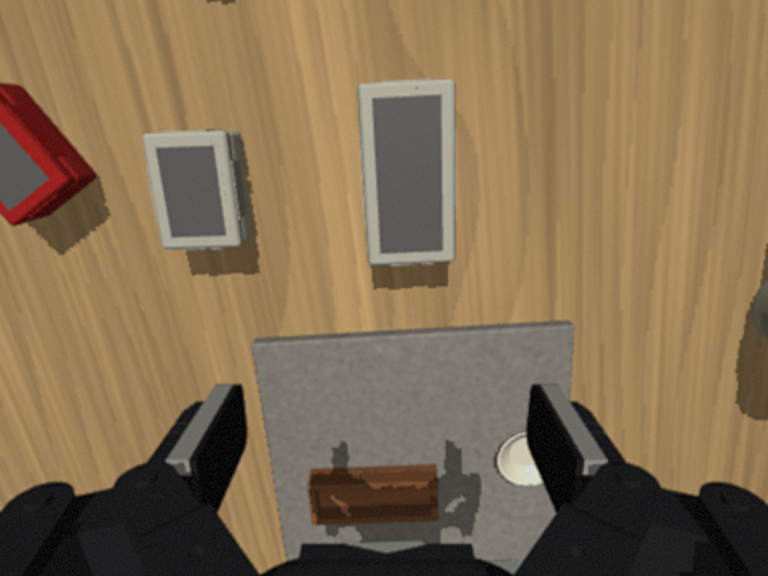

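```bash
python3 - <<'E'
from h import *
c=ctrl.capture("wrist")
a=quad([(359,84),(454,80),(455,261),(370,265)],c,40,1.5)
quad([(374,97),(441,94),(441,250),(381,254)],c,40,1.5)
quad([(145,134),(229,131),(240,247),(164,248)],c,40,1.5)
quad([(156,148),(216,146),(226,235),(167,238)],c,40,1.5)
quad([(312,466),(437,466),(438,521),(312,525)],c,37,1.5)
print(rel([*a.mean(0),5]))
E
```

```text
corners [[557.0, 375.0], [617.0, 370.0], [608.0, 253.0], [548.0, 257.0]] mean [582.5 313.7] edges len [np.float64(59.6), np.float64(117.7), np.float64(59.8), np.float64(118.2)] edge deg [np.float64(-5.0), np.float64(-94.4), np.float64(175.5), np.float64(85.5)]
corners [[566.0, 366.0], [608.0, 363.0], [599.0, 262.0], [557.0, 264.0]] mean [582.3 313.8] edges len [np.float64(42.4), np.float64(101.5), np.float64(42.0), np.float64(102.6)] edge deg [np.float64(-4.9), np.float64(-95.2), np.float64(176.7), np.float64(85.0)]
corners [[416.0, 363.0], [470.0, 358.0], [460.0, 282.0], [408.0, 288.0]] mean [438.4 322.5] edges len [np.float64(54.5), np.float64(76.9), np.float64(52.9), np.float64(75.8)] edge deg [np.float64(-5.3), np.float64(-97.4), np.float64(173.5), np.float64(83.8)]
corners [[420.0, 354.0], [460.0, 350.0], [452.0, 291.0], [411.0, 294.0]] mean [436.  322.2] edges len [np.float64(39.3), np.float64(59.1), np.float64(41.0), np.float64(60.0)] edge deg [np.float64(-5.4), np.float64(-96.9), np.float64(175.7), np.float64(81.5)]
corners [[477.0, 92.0], [579.0, 79.0], [575.0, 22.0], [466.0, 32.0]] mean [524.3  56.4] edges len [np.float64(102.8), np.float64(56.9), np.float64(108.6), np.float64(61.2)] edge deg [np.float64(-7.3), np.float64(-94.5), np.float64(174.9), np.float64(80.0)]
[ 46.8  15.7 226.6]
```

Emit:
{"api": "send_rows", "payload": {"squeeze": 50, "targets": [[-1, 0.0468, 0.0157, 0.02, 0, 0, 0], [-1, 0, 0, 0.05, 0, 0, -0.047], [-1, 0, 0, 0.05, 0, 0, 0], [-1, 0, 0, 0.05, 0, 0, 0], [-1, 0, 0, 0.04, 0, 0, 0], [-1, 0, 0, 0.016, 0, 0, 0], [1, 0, 0, 0, 0, 0, 0], [1, 0, 0, 0, 0, 0, 0], [1, 0, 0, 0, 0, 0, 0], [1, 0, 0, 0, 0, 0, 0]]}}

```text
time_s: 17.2
eef_pos: [583.3, 313.8, 6.6]
ee_rot: [0.001, 0.736, 0.677, 0.001]
force: [0.0, -0.1, 6.5]
grip_width: 0.715
grip_force: 59.2
```

```bash
python3 -c "
from h import *
st()"
```

```text
t 17.2 tcp [583.3 313.8   6.6] ytool yaw deg -4.8 tilt -1.0 w 0.715 gf 59.2 F [ 0.  -0.1  6.5]
```

Emit:
{"api": "send_rows", "payload": {"targets": [[1, 0, 0, -0.03, 0, 0, 0], [1, 0, 0, -0.03, 0, 0, -0.175], [1, 0, 0, -0.03, 0, 0, -0.175], [1, 0, 0, -0.02, 0, 0, -0.175], [1, 0, 0, 0, 0, 0, -0.175], [1, 0, 0, 0, 0, 0, -0.175], [1, 0, 0, 0, 0, 0, -0.175], [1, 0, 0, 0, 0, 0, -0.175], [1, 0, 0, 0, 0, 0, -0.175], [1, 0, 0, 0, 0, 0, -0.173]]}}

```text
time_s: 18.45
eef_pos: [582.1, 313.4, 114.6]
ee_rot: [-0.0, 0.038, 0.999, -0.0]
force: [0.2, -0.4, -3.5]
grip_width: 0.712
grip_force: 58.1
```

Emit:
{"api": "send_rows", "payload": {"targets": [[1, 0.006, -0.025, 0, 0, 0, 0], [1, 0.009, -0.04, 0, 0, 0, 0], [1, 0.009, -0.04, 0, 0, 0, 0], [1, 0.009, -0.04, 0, 0, 0, 0], [1, 0.0074, -0.035, 0, 0, 0, 0], [1, 0, 0, 0, 0, 0, 0], [1, 0, 0, 0, 0, 0, 0], [1, 0, 0, 0, 0, 0, 0], [1, 0, 0, 0, 0, 0, 0], [1, 0, 0, 0, 0, 0, 0]]}}

```text
time_s: 19.7
eef_pos: [527.3, 137.8, 114.8]
ee_rot: [-0.0, 0.041, 0.999, 0.0]
force: [0.3, 0.1, -3.4]
grip_width: 0.719
grip_force: 58.1
```

```bash
python3 - <<'E'
from h import *
st();print(rel([528.5,137.6,21.5]));c=ctrl.capture("wrist");save(c,"w5.png",1.5)
E
```

```text
t 19.7 tcp [527.3 137.8 114.8] ytool yaw deg 85.3 tilt -1.0 w 0.719 gf 58.1 F [ 0.3  0.1 -3.4]
[-1.2 -0.1 93.3]
```

View pics/w5.png

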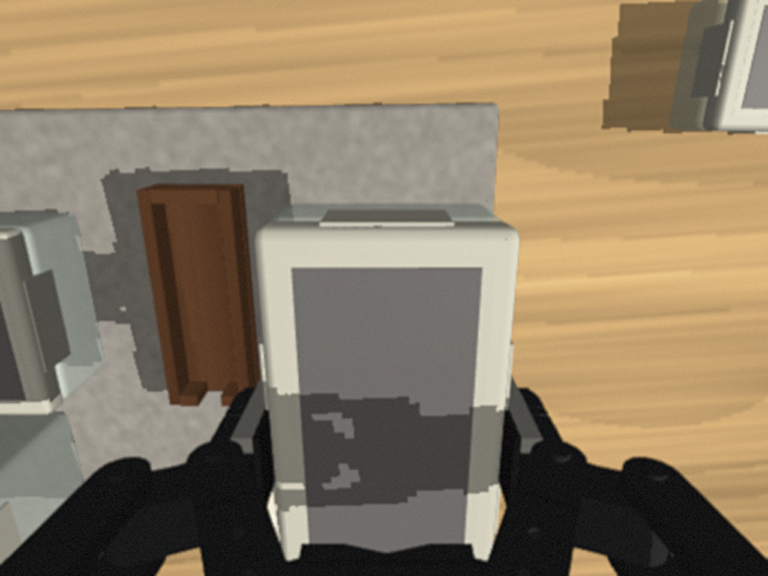

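```bash
python3 - <<'E'
from h import *
c=ctrl.capture("wrist");s,p,R=tool()
quad([(139,189),(243,187),(264,403),(170,404)],c,37,1.5)
for q in [(260,232),(517,232),(292,267),(481,267)]: print((R.T@(px2w(np.array(q)/1.5,c,p[2]-6.6+40)-p)).round(1))
E
```

```text
corners [[464.0, 34.0], [467.0, 80.0], [576.0, 71.0], [573.0, 23.0]] mean [520.2  51.9] edges len [np.float64(46.0), np.float64(109.3), np.float64(48.2), np.float64(109.0)] edge deg [np.float64(86.5), np.float64(-4.3), np.float64(-94.0), np.float64(174.5)]
[ 59.2 -28.2 -33.4]
[ 59.3  29.5 -33.4]
[ 51.1 -21.5 -33.4]
[ 51.1  22.  -33.4]
```

Emit:
{"api": "send_rows", "payload": {"targets": [[1, -0.0012, 0, 0.03, 0, 0, 0], [1, 0, 0, 0.03, 0, 0, 0], [1, 0, 0, 0.02, 0, 0, 0], [1, 0, 0, 0.009, 0, 0, 0], [1, 0, 0, 0.004, 0, 0, 0], [-0.75, 0, 0, 0, 0, 0, 0], [-0.75, 0, 0, 0, 0, 0, 0], [-0.75, 0, 0, -0.02, 0, 0, 0], [-0.75, 0, 0, -0.04, 0, 0, 0], [-0.75, 0, 0, -0.05, 0, 0, 0]]}}

```text
time_s: 21.05
eef_pos: [528.3, 137.3, 133.4]
ee_rot: [-0.0, 0.041, 0.999, -0.0]
force: [0.2, -0.1, 0.1]
grip_width: 0.876
grip_force: 0.0
```

```bash
python3 - <<'E'
from h import *
st();c=ctrl.capture("wrist");save(c,"w6.png",1.5);print(rel([437.3,322.4,5]))
E
```

```text
t 21.05 tcp [528.3 137.3 133.4] ytool yaw deg 85.3 tilt -1.0 w 0.876 gf 0.0 F [ 0.2 -0.1  0.1]
[110.4 176.2 134.6]
```

View pics/w6.png

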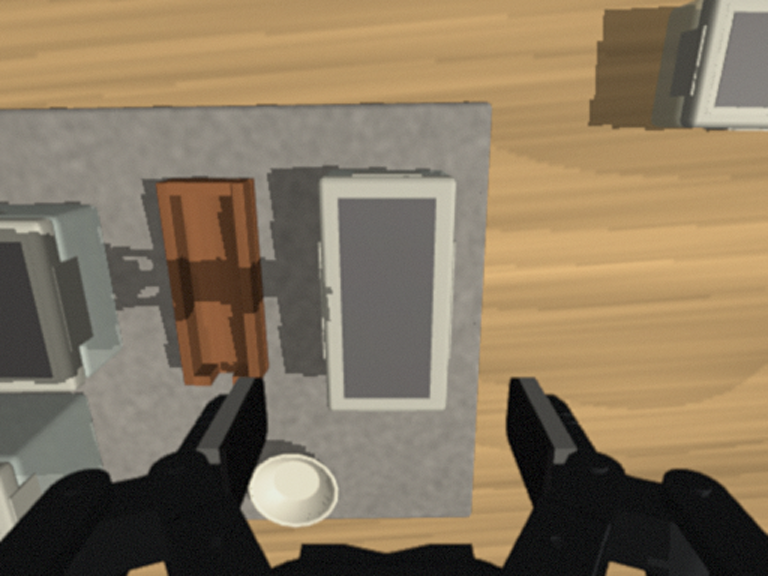

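```bash
python3 - <<'E'
from h import *
c=ctrl.capture("wrist")
quad([(320,182),(455,180),(446,408),(330,408)],c,55,1.5)
quad([(158,182),(253,180),(268,374),(185,384)],c,37,1.5)
E
```

```text
corners [[474.0, 113.0], [478.0, 174.0], [597.0, 165.0], [592.0, 103.0]] mean [535.1 138.5] edges len [np.float64(61.2), np.float64(119.9), np.float64(62.0), np.float64(119.0)] edge deg [np.float64(86.2), np.float64(-4.3), np.float64(-94.7), np.float64(175.4)]
corners [[469.0, 31.0], [472.0, 78.0], [579.0, 68.0], [581.0, 20.0]] mean [525.4  49.1] edges len [np.float64(46.6), np.float64(107.2), np.float64(47.8), np.float64(112.6)] edge deg [np.float64(86.5), np.float64(-5.3), np.float64(-87.0), np.float64(174.3)]
```

Emit:
{"api": "send_rows", "payload": {"targets": [[-1, 0.027, 0.044, 0, 0, 0, 0], [-1, 0.028, 0.044, 0, 0, 0, 0], [-1, 0.028, 0.044, 0, 0, 0, 0], [-1, 0.0274, 0.0442, 0, 0, 0, 0], [-1, 0, 0, 0, 0, 0, 0.177], [-1, 0, 0, 0, 0, 0, 0.177], [-1, 0, 0, 0, 0, 0, 0.177], [-1, 0, 0, 0, 0, 0, 0.177], [-1, 0, 0, 0, 0, 0, 0.177], [-1, 0, 0, 0, 0, 0, 0.177]]}}

```text
time_s: 22.4
eef_pos: [433.1, 322.1, 132.1]
ee_rot: [0.0, 0.544, 0.839, 0.0]
force: [-0.3, -0.6, -0.3]
grip_width: 1.0
grip_force: 0.0
```

Emit:
{"api": "send_rows", "payload": {"squeeze": 40, "targets": [[-1, 0, 0, 0, 0, 0, 0.177], [-1, 0, 0, 0, 0, 0, 0.177], [-1, 0, 0, 0.03, 0, 0, 0.177], [-1, 0, 0, 0.04, 0, 0, 0], [-1, 0, 0, 0.04, 0, 0, 0], [-1, 0, 0, 0.018, 0, 0, 0], [1, 0, 0, 0, 0, 0, 0], [1, 0, 0, 0, 0, 0, 0], [1, 0, 0, 0, 0, 0, 0], [1, 0, 0, 0, 0, 0, 0]]}}

```text
time_s: 23.65
eef_pos: [433.6, 322.4, 5.0]
ee_rot: [0.0, 0.743, 0.669, 0.001]
force: [-1.0, -0.1, 7.4]
grip_width: 0.649
grip_force: 44.4
```

```bash
python3 - <<'E'
from h import *
st();c=ctrl.capture("wrist");save(c,"w7.png",1.3)
E
```

```text
t 23.65 tcp [433.6 322.4   5. ] ytool yaw deg -6.0 tilt -1.0 w 0.649 gf 44.4 F [-1.  -0.1  7.4]
```

View pics/w7.png

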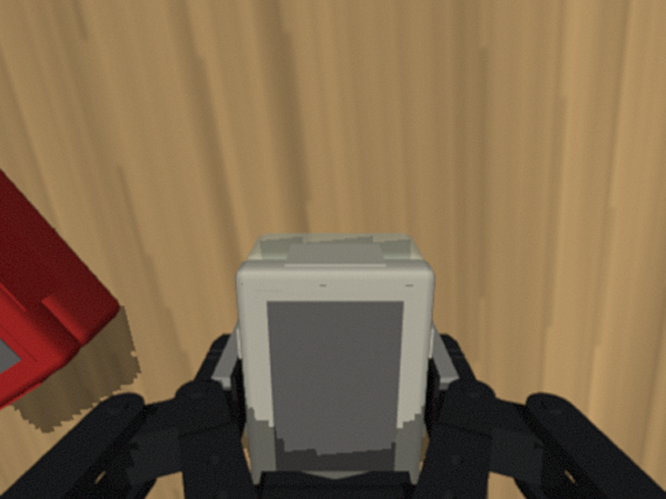

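```bash
python3 - <<'E'
from h import *
c=ctrl.capture("wrist");s,p,R=tool()
for q in [(239,270),(432,270),(267,301),(404,301)]: print((R.T@(px2w(np.array(q)/1.3,c,40)-p)).round(1))
E
```

```text
[ 40.4 -26.  -35. ]
[ 40.5  26.1 -34.9]
[ 31.2 -18.9 -35. ]
[ 31.3  19.  -34.9]
```

Emit:
{"api": "send_rows", "payload": {"targets": [[1, 0, 0, -0.04, 0, 0, 0], [1, 0, 0, -0.05, 0, 0, -0.177], [1, 0, 0, -0.04, 0, 0, -0.177], [1, 0, 0, 0, 0, 0, -0.177], [1, 0, 0, 0, 0, 0, -0.177], [1, 0, 0, 0, 0, 0, -0.177], [1, 0, 0, 0, 0, 0, -0.177], [1, 0, 0, 0, 0, 0, -0.177], [1, 0, 0, 0, 0, 0, -0.177], [1, 0, 0, 0, 0, 0, -0.177]]}}

```text
time_s: 25.0
eef_pos: [432.7, 322.0, 133.8]
ee_rot: [-0.0, 0.038, 0.999, -0.0]
force: [0.2, -0.5, -2.7]
grip_width: 0.647
grip_force: 44.2
```

Emit:
{"api": "send_rows", "payload": {"targets": [[1, -0.015, -0.024, 0, 0, 0, 0], [1, -0.024, -0.038, 0, 0, 0, 0], [1, -0.024, -0.038, 0, 0, 0, 0], [1, -0.024, -0.038, 0, 0, 0, 0], [1, -0.024, -0.038, 0, 0, 0, 0], [1, 0, 0, 0, 0, 0, 0], [1, 0, 0, 0, 0, 0, 0], [1, 0, 0, 0, 0, 0, 0], [1, 0, 0, 0, 0, 0, 0], [1, 0, 0, 0, 0, 0, 0]]}}

```text
time_s: 26.25
eef_pos: [528.9, 137.9, 133.9]
ee_rot: [-0.0, 0.041, 0.999, 0.0]
force: [0.2, 0.0, -1.8]
grip_width: 0.653
grip_force: 44.2
```

```bash
python3 - <<'E'
from h import *
st();print(rel([530,137.5,60.6]));c=ctrl.capture("wrist");save(c,"w8.png",1.5)
E
```

```text
t 26.25 tcp [528.9 137.9 133.9] ytool yaw deg 85.3 tilt -1.0 w 0.653 gf 44.2 F [ 0.2  0.  -1.8]
[-1.1 -0.4 73.3]
```

View pics/w8.png

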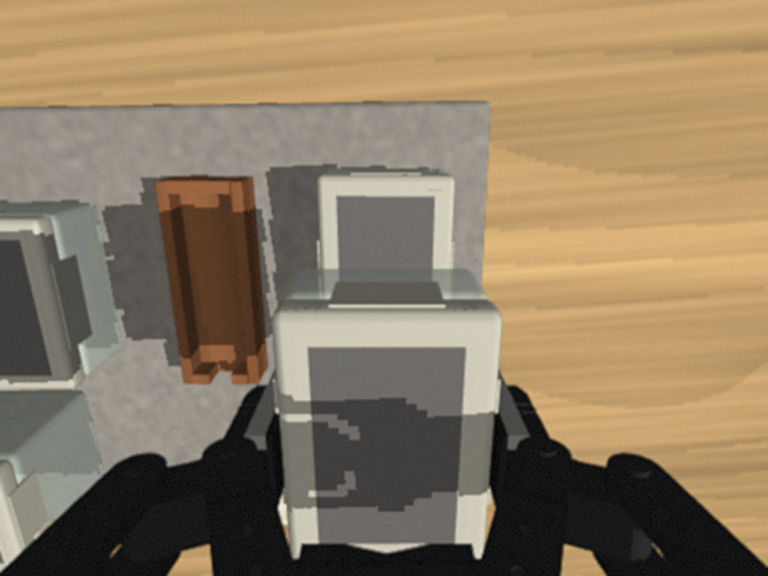

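```bash
python3 - <<'E'
from h import *
c=ctrl.capture("wrist");s,p,R=tool()
for q,z in [((319,180),55),((454,179),55),((337,196),55),((434,196),55),((275,312),p[2]+35),((499,312),p[2]+35),((308,347),p[2]+35),((465,347),p[2]+35)]: print((R.T@(px2w(np.array(q)/1.5,c,z)-p)).round(1))
E
```

```text
[ 58.  -29.4  78.9]
[58.5 30.2 78.9]
[ 51.  -21.6  78.9]
[51.1 21.6 78.9]
[ 40.6 -25.8 -35. ]
[ 40.6  26.6 -35. ]
[ 31.6 -18.5 -35. ]
[ 31.6  19.1 -35. ]
```

Emit:
{"api": "send_rows", "payload": {"targets": [[1, -0.0022, 0, 0.02, 0, 0, 0], [1, 0, 0, 0.025, 0, 0, 0], [1, 0, 0, 0.015, 0, 0, 0], [1, 0, 0, 0.008, 0, 0, 0], [1, 0, 0, 0.005, 0, 0, 0], [1, 0, 0, 0, 0, 0, 0], [-0.75, 0, 0, 0, 0, 0, 0], [-0.75, 0, 0, 0, 0, 0, 0], [-0.75, 0, 0, -0.01, 0, 0, 0], [-0.75, 0, 0, -0.03, 0, 0, 0]]}}

```text
time_s: 27.6
eef_pos: [530.7, 137.3, 101.1]
ee_rot: [-0.001, 0.041, 0.999, -0.0]
force: [0.7, -0.7, 0.7]
grip_width: 0.873
grip_force: 0.0
```

Emit:
{"api": "send_rows", "payload": {"targets": [[-0.75, 0, 0, -0.04, 0, 0, 0], [-0.75, 0, 0, -0.05, 0, 0, 0], [-0.75, 0, 0, -0.05, 0, 0, 0], [-0.75, 0.02, -0.04, 0, 0, 0, 0], [-0.75, 0.02, -0.05, 0, 0, 0, 0], [-0.75, 0.02, -0.05, 0, 0, 0, 0], [-0.75, 0, 0, 0, 0, 0, 0], [-0.75, 0, 0, 0, 0, 0, 0], [-0.75, 0, 0, 0, 0, 0, 0], [-0.75, 0, 0, 0, 0, 0, 0]]}}

```text
time_s: 28.85
eef_pos: [460.1, 3.5, 240.8]
ee_rot: [-0.0, 0.041, 0.999, 0.0]
force: [-0.3, -0.1, 0.5]
grip_width: 0.874
grip_force: 0.0
```

```bash
python3 - <<'E'
from h import *
st();c=ctrl.capture("wrist");save(c,"w9.png",1.5)
E
```

```text
t 28.85 tcp [460.1   3.5 240.8] ytool yaw deg 85.3 tilt -1.0 w 0.874 gf 0.0 F [-0.3 -0.1  0.5]
```

View pics/w9.png

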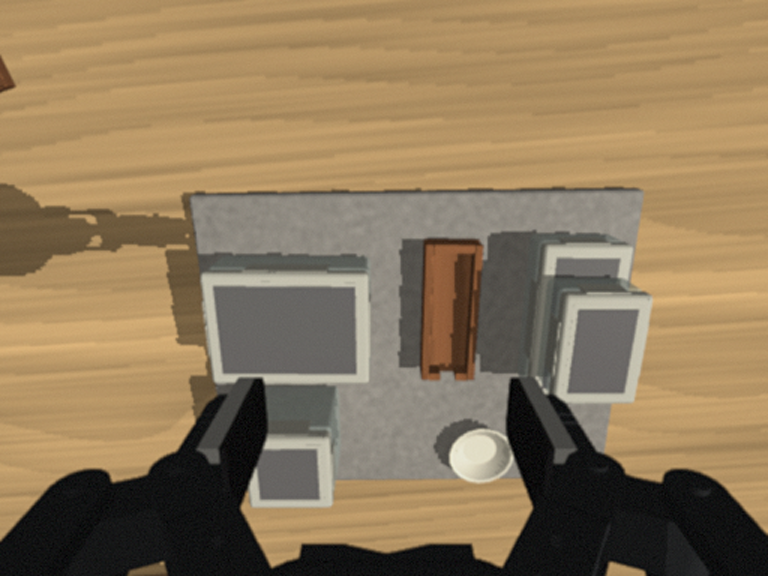

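```bash
python3 - <<'E'
from h import *
c=ctrl.capture("wrist")
f=lambda l,z:quad(l,c,z,1.5)
L=f([(203,271),(367,271),(369,382),(213,382)],65);C=L.mean(0)
e=L[1]-L[0]+L[2]-L[3];e/=np.linalg.norm(e);X=np.array([e[1],-e[0]])
for n,l,z in [("deep",[(247,437),(331,431),(332,506),(252,506)],90),("rest",[(425,241),(480,243),(474,377),(421,379)],37),("small",[(562,292),(648,294),(634,401),(556,399)],95)]:
    m=f(l,z).mean(0)-C;print(n,(m@X).round(1),(m@e).round(1))
w=np.array([px2w(np.array(q)/1.5,c,55)[:2] for q in [(541,244),(630,243)]]).mean(0)-C;print("long",w@X+60,w@e)
E
```

```text
corners [[463.0, -120.0], [472.0, -10.0], [557.0, -16.0], [547.0, -130.0]] mean [509.9 -69.2] edges len [np.float64(110.5), np.float64(84.5), np.float64(113.7), np.float64(84.5)] edge deg [np.float64(85.4), np.float64(-4.3), np.float64(-94.6), np.float64(173.5)]
corners [[579.0, -103.0], [579.0, -44.0], [643.0, -51.0], [639.0, -110.0]] mean [609.9 -77.2] edges len [np.float64(59.2), np.float64(65.0), np.float64(59.1), np.float64(60.1)] edge deg [np.float64(90.2), np.float64(-6.0), np.float64(-94.6), np.float64(173.7)]
deep 100.3 0.0
corners [[462.0, 32.0], [466.0, 71.0], [575.0, 64.0], [573.0, 22.0]] mean [518.8  47.4] edges len [np.float64(39.6), np.float64(108.6), np.float64(41.9), np.float64(111.8)] edge deg [np.float64(83.3), np.float64(-3.6), np.float64(-92.2), np.float64(175.3)]
rest -0.5 116.9
corners [[487.0, 111.0], [492.0, 164.0], [568.0, 162.0], [562.0, 110.0]] mean [527.3 136.6] edges len [np.float64(53.5), np.float64(76.1), np.float64(52.5), np.float64(76.0)] edge deg [np.float64(84.0), np.float64(-1.9), np.float64(-96.3), np.float64(179.0)]
small 0.9 206.5
long 1.1604596448909064 204.79477743920185
```

All within tolerance; handing in.

```bash
python3 -c "
from h import *
print(ctrl.finish_job());st()"
```

```text
the job is handed in; nothing more can be done
None
the job is handed in; nothing more can be done
```

The layout is finished and handed in at about 29 s of the 112 s: my last camera check put all four pieces within about 4 mm of target, but finish_job gave no pass/fail verdict.

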